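Empty the worn test balls and clip the cup home

TASK

Take the steel pouring cup with the three worn test balls, press the reject bin's flap open with the rim of the cup's spout (not with the gripper), and tip all three balls through into the bin. Take the cup out so that the flap springs shut, then push the empty cup upright and centred down into the spring-clip dock until it snaps fully home, and let go of it. Do not disturb the brass weight, the jar or the spanner.

Things in the scene. Friction and masses are not known exactly. Their poses are not given: they have to be found in the camera images.
- cup: Loose open steel cup, 0.17 to 0.26 kg empty, upright on the bench. Origin: centre of the foot's underside; z up, x to the spout. Front wall leans out 40 degrees from z, from (x 19, z 23) to the rim (x 77, z 92) mm: balls start to roll out when it is tipped 50 degrees to the spout, surely at 70 to 75. Foot flange z 0 to 8, x -22 to 22 mm; above it a groove z 8 to 18 at both ends, x -17 and 17.
- cup_grip (a point): Grip centre between the cup's flat parallel side walls, at (-3, 0, 44) mm in the cup's frame. Walls 54 mm apart outside (y -27 to 27), 3 mm thick; flat from x -21 to 20, z 20 to 68 mm. Back wall upright at x -21, top z 69. Inner floor z 22.
- cup_lip (a point): Middle of the spout's rim, at (77, 0, 92) mm in the cup's frame; a straight edge 54 mm wide along the cup's y. Side walls follow the spout, rising 30 mm from its front wall and ending 12 mm short of the rim; highest point (x 47, z 101) mm.
- ball0_center (a point): Centre of a worn dark steel ball, 20 mm diameter, 33 g, loose in the cup at the start.
- ball1_center (a point): Centre of the second such ball.
- ball2_center (a point): Centre of the third such ball.
- bin: Grey painted closed reject bin fixed to the bench, x -90 to 70, y -70 to 70, z 0 to 160 mm in its frame; front faces -x, z up. Front wall upright to z 100 mm; from there the port face slopes 45 degrees up and back, from (x -90, z 100) to (x -30, z 160); then a level top. A ball is in when it lies inside the walls below the port.
- bin_hinge (a point): The flap's hinge line (along the bin's y), by the port's lower edge: (-84, 0, 106) mm in the bin's frame. The port is 84 mm wide (y -42 to 42) and 68 mm long up the slope; its upper edge is at (x -36, z 154) mm.
- flap: Aluminium flap that fills the port, 80 mm wide, 65 mm long up from the hinge, 3 mm thick; origin at the middle of the hinge line. It opens only inwards, its upper edge swinging in and down, up to 1.5 rad (0.79 rad is level, 1.13 slopes 20 degrees down into the bin). A light spring shuts it: about 0.7 N at 50 mm from the hinge starts it, 1.3 N holds it wide open.
- flap_edge (a point): Middle of the flap's free upper edge: at (-38, 0, 152) mm in the bin's frame when shut; z falls to 131 mm when opened by 0.4 rad and 106 mm when level.
- dock: Grey spring-clip dock fixed to the bench: base plate 120 mm (x) by 50 mm (y), 10 mm thick, with a 24 mm high block at each end. Origin: centre of the underside, z up, x along its length.
- dock_seat (a point): Centre of the seat (plate top, 10 mm over the bench) where the cup's foot rests when home, cup x along the dock's x, spout to either end. Sprung steel jaws, 40 mm wide in y, at x -19 and 19 mm lean out to a mouth about 54 mm wide 26 mm over the seat. The cup's flange, pressed straight down (5 to 12 N in all), spreads each by 3 mm; they snap into its groove when home.
- jaw_rear (a joint): Outward travel of the jaw at the dock's -x end, m: 0 when free or snapped into the cup's groove, about 0.003 while the flange is passing.
- jaw_front (a joint): The same for the jaw at the dock's +x end.
- weight: Bystander: brass calibration weight with a knob, 40 mm diameter, 54 mm high; origin under its centre.
- jar: Bystander: amber jar, 52 mm diameter, 75 mm high; origin under its centre.
- spanner: Bystander: steel spanner 150 mm long lying along its x.
Mind the look-alikes: they are no part of the job. Of the things that look like the cup, take the one that is farthest to the robot's right at the start.

How it is judged:
By the outcome, as a careful person would: the job done as asked, in the order asked, and still so for the second after the job is handed in, with the robot touching nothing.
It also fails if it takes over 51 s, if anything falls off the work surface, if the arm or the gripper's body presses on something with over 40 N, if the wrist force passes 120 N, or if a joint passes its speed limit or range.

ROBOT

A 6-joint arm with a two-finger parallel gripper is mounted at the origin on the work surface. World frame = base frame: x ahead of the robot, y to its left, z up, the work surface at z = 0. Lengths are in m, angles in rad, forces in N, time in s.
With the tool pointing down it reaches from about 0.275 to 0.85 m from the base axis. Payload 5.2 kg.
Tool frame: the origin (TCP) lies at the very end of the fingers, on their centre line; the grasp point (between the pads) lies 19 mm behind it; y points along the fingers, x is the direction in which the jaws open and shut, and the axes are right-handed (so a half turn about y gives the same grasp; the last joint's range is limited). The gripper opens to 85 mm and grips with 20 to 120 N. Pads are 22 mm wide; open, the fingers measure 114 mm over their backs; the gripper's body (76 mm by 85 mm) begins 54 mm behind the grasp point. The pads swing forward as they close: fully open they stand 13 mm farther back than shut.
Start: joints at [-1.408, 0.259, 1.535, -0, 1.348, -0.203], TCP at [0.197, -0.514, 0.231] pointing down, gripper open.
Joint ranges: [-3.14, 3.14], [-0.91, 2.08], [0.19, 2.58], [-1.22, 4.36], [0.22, 2.71], [-3.12, 3.12]. Speed limits (rad/s): [2.57, 2.57, 3.14, 3.14, 3.14, 3.14].

INTERFACE

Orientations are given as a unit quaternion [x, y, z, w].
In Python, from workcell import telemetry, vision, ticket gives the robot as it stands.
- The arm moves only by the tool drive_tool, never from a script. Its argument "commands" is a list of rows, each a list of 7 numbers: the shift along the tool's x, y, z in units of 3 cm (1.0 is 3 cm), then the turn, a rotation vector about the tool's x, y, z in units of 0.12 rad (1.0 is 0.12 rad), then the gripper's target within -1 to 1 (fully open at 1, half-way at 0, shut at -1). A call has 1 to 12 rows; each row shifts and turns the commanded pose from where the row before left it, along the tool's axes as they then stand; what a row does not reach is not made up. A row lasts 1/12 s, in which the tool goes at most 41.7 mm and 7.16 degrees, less where a joint would pass 70% of its speed; a pose out of reach is approached as far as the arm can. A call with a number of a shift or a turn outside -1 to 1 is refused whole. A call with a gripper value outside its range is refused whole. The fingers move at their own pace and stop on an object; the grip force is fixed at half the most. Time passes only in rows, so rows that do not move let the fingers close. It gives the time, the measured TCP pose, the force and the opening at its end, in the units of the state.
- telemetry.get_obs(): the state, without advancing time (a new reading comes with each control period).
- vision.snapshot(name): name is "scene" or "top" or "wrist"; returns a dict with "pixels" (480x640x3 uint8, blue, green, red), "fx", "fy", "cx", "cy" (pixels), "dist_coeffs" ([k1, k2, p1, p2, k3] as OpenCV has them; the pictures are not rectified), "T" (4x4, takes a point from camera to world coordinates); the wrist camera has in their place "tool_from_camera" (4x4, takes a point from camera to tool coordinates, whose origin is the TCP and whose axes are the tool frame's). Camera axes: x right, y down, z forward; pixel columns grow to the right and rows downward; lengths in m; the calibration is good to about 2 mm. A picture is of the moment at which its call begins: read the wrist's pose just before it. There is no depth.
- ticket.job_done(): hands the job in, once; it reports no verdict.
The state is a dict: "clock": time; "qpos": joint angles; "qd": joint speeds; "effort": joint torques, N m; "position": TCP position; "tcp_rot": TCP orientation; "wrist_force": force on the tool from outside, world axes, zero at the start; "moment": the same for the moment, N m; "gripper_width": opening from 0.0 (shut) to 1.0 (fully open).
Only numpy, scipy, OpenCV 4.12 (cv2) and the standard library are available. Lean on these libraries where they do the work, as an engineer would, in place of code of your own. Each camera call takes 0.05 s, during which the arm holds its last target. There are 200 camera calls.

## Working session

There is one attempt and no reset: what is moved stays moved. The work goes in short steps, Python scripts to look and compute and a tool call to move; the robot and the scene stay as the last step left them, time stands still between calls to the robot, and variables do not carry over. Pictures are saved under pics/ and viewed, about 8 in all and at most 12, crops included, and the job is handed in when it is done.

Besides the shell and the picture viewer there is one more tool, called as a command line: name --pt "numbers of a row" for each row, then --argument value for the rest. drive_tool: Moves the arm, as the interface text tells. Its arguments: {"type":"object","properties":{"commands":{"type":"array","items":{"type":"array","items":{"type":"number","minimum":-1,"maximum":1}}}},"required":["commands"]}

```bash
ls; mkdir -p pics
cat > h.py <<'E'
import numpy as np, cv2
from scipy.spatial.transform import Rotation as R
from workcell import telemetry, vision, ticket
def snap(n,f):
    o=telemetry.get_obs(); s=vision.snapshot(n); cv2.imwrite('pics/'+f,s['pixels'])
    T=s.get('T')
    if T is None:
        W=np.eye(4); W[:3,:3]=R.from_quat(o['tcp_rot']).as_matrix(); W[:3,3]=o['position']; T=W@np.array(s['tool_from_camera'])
    K=np.array([[s['fx'],0,s['cx']],[0,s['fy'],s['cy']],[0,0,1]])
    np.savez('pics/'+f+'.npz',T=np.array(T),K=K,d=np.array(s['dist_coeffs'])); return s
def ray(f,uv):
    z=np.load('pics/'+f+'.npz'); p=cv2.undistortPoints(np.array(uv,float).reshape(-1,1,2),z['K'],z['d']).reshape(-1,2)
    d=np.c_[p,np.ones(len(p))]@z['T'][:3,:3].T; return z['T'][:3,3],d
def plane(f,uv,h):
    o,d=ray(f,uv); h=np.broadcast_to(h,len(d)); return o+d*((h-o[2])/d[:,2])[:,None]
def proj(f,P):
    z=np.load('pics/'+f+'.npz'); Ti=np.linalg.inv(z['T']); return cv2.projectPoints(np.array(P,float).reshape(-1,1,3),cv2.Rodrigues(Ti[:3,:3])[0],Ti[:3,3],z['K'],z['d'])[0].reshape(-1,2)
E
python3 - <<'E'
from h import *
for n in ['top','scene']:
    s=snap(n,n+'0.png'); print(n,np.array(s['T']).round(3),s['fx'])
o=telemetry.get_obs();print(o)
E
```

```text
pics
top [[-0.019 -0.999  0.031  0.466]
 [-1.     0.019 -0.01   0.03 ]
 [ 0.01  -0.031 -0.999  1.004]
 [ 0.     0.     0.     1.   ]] 492.59651487080106
scene [[ 0.221  0.819 -0.53   1.014]
 [ 0.975 -0.178  0.131 -0.088]
 [ 0.013 -0.545 -0.838  0.915]
 [ 0.     0.     0.     1.   ]] 540.7994058493674
{'clock': 0.1, 'qpos': array([-1.40778020e+00,  2.59289877e-01,  1.53597135e+00,  1.57943596e-05,
        1.34798982e+00, -2.02775754e-01]), 'qd': array([ 0.00080612, -0.00211336, -0.00437092, -0.00077072, -0.00106583,
       -0.00078667]), 'effort': array([ 3.99536162e-03, -4.46967494e+01, -2.91246021e+01, -1.12284283e-04,
        6.23989908e-03,  2.96672106e-06]), 'position': array([ 0.19669105, -0.51312657,  0.2305481 ]), 'tcp_rot': array([-0.58217211,  0.4011248 , -0.4003201 ,  0.58302517]), 'wrist_force': array([-0.9588504 ,  1.26892715,  0.16597881]), 'moment': array([-0.04892216, -0.01006699, -0.01488564]), 'gripper_width': 1.0029929182711304}
```

View pics/top0.png

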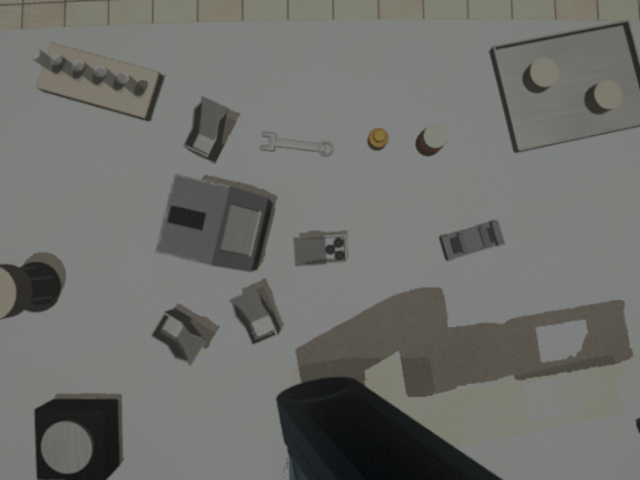

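View pics/scene0.png

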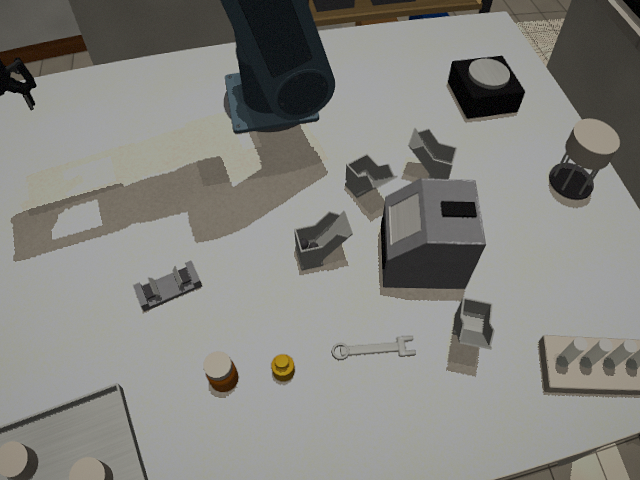

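The cup look-alikes in the top view are at (210,130), (185,333), (257,311) and (321,248). The last is farthest to the robot's right (image right is -y), and it holds three dark balls. The bin is at (215,222) with its port facing -y, and the dock is at (472,240). Next I'll take a close crop of these.

Run:
```python
import cv2,numpy as np
from h import *
a=cv2.imread('pics/top0.png')
c=lambda x,y,w,h,s:cv2.resize(a[y:y+h,x:x+w],None,fx=s,fy=s,interpolation=cv2.INTER_CUBIC)
A=c(150,168,130,110,4); B=c(285,225,70,50,4); D=c(430,210,80,55,4)
o=np.zeros((600,800,3),np.uint8);o[:440,:520]=A;o[:200,520:800]=B;o[220:440,480:800]=D
o=np.clip(o*1.5,0,255).astype(np.uint8);cv2.imwrite('pics/crop1.png',o[:450])
ob=telemetry.get_obs();print(R.from_quat(ob['tcp_rot']).as_matrix().round(3)); print(vision.snapshot('wrist')['tool_from_camera'])
```

```text
[[ 0.358 -0.     0.934]
 [-0.934  0.002  0.358]
 [-0.002 -1.     0.   ]]
[[ 9.99999883e-01  4.71534990e-04 -1.10530465e-04  2.02273583e-04]
 [ 2.43067139e-04 -2.91236100e-01  9.56651177e-01 -1.41884237e-01]
 [ 4.18904041e-04 -9.56651092e-01 -2.91236180e-01  7.33963634e-02]
 [ 0.00000000e+00  0.00000000e+00  0.00000000e+00  1.00000000e+00]]
```

View pics/crop1.png

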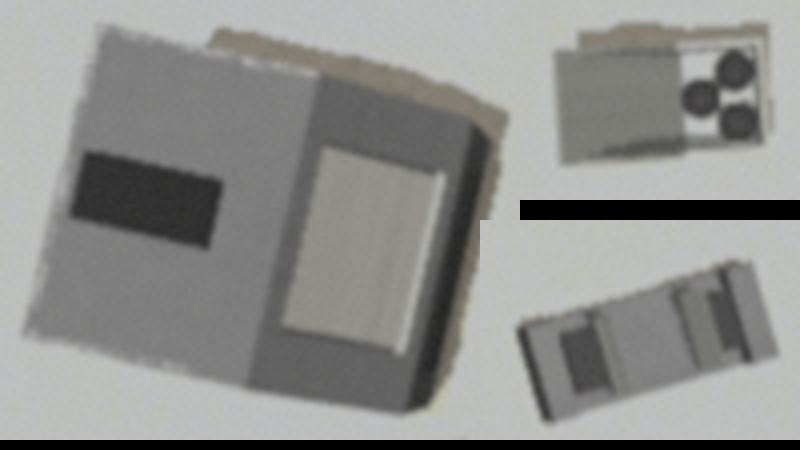

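The crop confirms it: the cup with three dark balls has its spout toward the bin's port. The lip edge is at crop (557,50)-(562,165). The bin's ridge and front edges and the dock's ends are also clear. Now converting to poses.

```bash
cat > m.py <<'E'
from h import *
def ang(v): return np.degrees(np.arctan2(v[1],v[0])).round(1)
A=lambda u:np.array(u,float)/4+[150,168]; B=lambda u:(np.array(u,float)-[520,0])/4+[285,225]; D=lambda u:(np.array(u,float)-[480,220])/4+[430,210]
f='top0.png'
b=plane(f,[A(u) for u in [(322,75),(248,385),(102,22),(25,335),(478,122),(410,410)]],[.16]*4+[.1]*2)
print('bin',b.round(4)); 
w=np.linalg.norm(b[0]-b[1]);print('width',w,np.linalg.norm(b[4]-b[5]),np.linalg.norm(b[2]-b[3]))
ex=(b[2]+b[3]-b[0]-b[1])[:2]; ey=b[0]-b[1]; print(ang(ex),ang(ey),np.linalg.norm(ex)/2)
# ridge mid = x -30
d=plane(f,[D(u) for u in [(530,322),(557,415),(753,260),(780,355)]],.024)
print('dock',d.round(4),d.mean(0),np.linalg.norm(d[2]-d[0]),np.linalg.norm(d[1]-d[0]),ang(d[2]-d[0]),ang(d[3]-d[1]))
c=plane(f,[B(u) for u in [(557,50),(562,165),(755,45),(763,145)]],[.092]*2+[.069]*2)
print('cup',c.round(4)); l=(c[0]+c[1])/2;k=(c[2]+c[3])/2;print(ang(l-k),np.linalg.norm((l-k)[:2]),np.linalg.norm(c[0]-c[1]),np.linalg.norm(c[2]-c[3]),ang(c[0]-c[1]))
E
python3 m.py
```

```text
bin [[0.578  0.1823 0.16  ]
 [0.4454 0.2157 0.16  ]
 [0.603  0.2774 0.16  ]
 [0.4685 0.3118 0.16  ]
 [0.5629 0.1214 0.1   ]
 [0.4312 0.1546 0.1   ]]
width 0.13675811776250962 0.1357997196323468 0.13879926578393426
75.9 -14.2 0.09859111311623929
dock [[ 0.4908 -0.2154  0.024 ]
 [ 0.444  -0.2278  0.024 ]
 [ 0.5199 -0.3298  0.024 ]
 [ 0.4718 -0.3422  0.024 ]] [ 0.48159996 -0.27880675  0.024     ] 0.11804004363263962 0.04839552302080656 -75.7 -76.3
cup [[ 0.4904  0.0775  0.092 ]
 [ 0.4373  0.0761  0.092 ]
 [ 0.4917 -0.0153  0.069 ]
 [ 0.4442 -0.0182  0.069 ]]
92.5 0.09363457609583506 0.05321116131887445 0.047593247629365065 1.5
```

```bash
cat >> h.py <<'E'
def toolR(yaw,t):
    y,t=np.radians(yaw),np.radians(t); x=np.array([np.sin(y),-np.cos(y),0]); a=np.array([np.sin(t)*np.cos(y),np.sin(t)*np.sin(y),-np.cos(t)])
    return np.c_[x,a,np.cross(x,a)]
def rows(wps,grip,start=None):
    """wps: list of (p,R,n)"""
    o=telemetry.get_obs(); p,Q=(o['position'],R.from_quat(o['tcp_rot'])) if start is None else start
    out=[]
    for tp,tR,n in wps:
        tR=R.from_matrix(tR)
        for i in range(n):
            k=n-i; dp=Q.inv().apply((np.array(tp)-p)/k)/.03; dr=(Q.inv()*tR).as_rotvec()/k/.12
            r=np.round(np.r_[dp,dr],2)+0.; out.append([*r.tolist(),grip])
            p=p+Q.apply(r[:3]*.03); Q=Q*R.from_rotvec(r[3:]*.12)
    m=np.abs(np.array(out)[:,:6]).max(); print('max',m,'end',p.round(4))
    for i in range(0,len(out),12): print(str(out[i:i+12]).replace(' ',''))
    return p,Q
E
python3 - <<'E'
from h import *
Rg=toolR(92,40); g=np.array([.466,-.002,.044])
rows([([.40,-.25,.26],toolR(55,15),12),(g-Rg[:,1]*.09,Rg,11)],1)
E
```

```text
max 0.92 end [ 0.4679 -0.0596  0.113 ]
[[-0.48,-0.08,0.79,0.18,-0.41,0.05,1],[-0.44,-0.06,0.81,0.18,-0.41,0.05,1],[-0.4,-0.04,0.84,0.18,-0.41,0.05,1],[-0.36,-0.02,0.85,0.17,-0.41,0.05,1],[-0.32,0.0,0.87,0.18,-0.41,0.05,1],[-0.27,0.02,0.89,0.18,-0.41,0.06,1],[-0.23,0.04,0.9,0.17,-0.41,0.06,1],[-0.19,0.06,0.91,0.17,-0.41,0.05,1],[-0.14,0.08,0.91,0.18,-0.41,0.06,1],[-0.1,0.1,0.92,0.17,-0.41,0.05,1],[-0.05,0.12,0.92,0.18,-0.41,0.06,1],[0.0,0.15,0.91,0.17,-0.41,0.05,1]]
[[-0.16,0.58,0.46,0.32,-0.44,0.23,1],[-0.12,0.6,0.44,0.32,-0.44,0.23,1],[-0.08,0.62,0.42,0.32,-0.44,0.23,1],[-0.04,0.64,0.4,0.32,-0.44,0.23,1],[-0.01,0.66,0.38,0.32,-0.44,0.23,1],[0.03,0.67,0.35,0.32,-0.44,0.23,1],[0.07,0.68,0.32,0.32,-0.44,0.22,1],[0.1,0.69,0.29,0.32,-0.43,0.23,1],[0.14,0.7,0.26,0.32,-0.43,0.22,1],[0.17,0.71,0.22,0.32,-0.44,0.23,1],[0.19,0.71,0.19,0.31,-0.43,0.22,1]]
```

drive_tool --pt "-0.48 -0.08 0.79 0.18 -0.41 0.05 1" --pt "-0.44 -0.06 0.81 0.18 -0.41 0.05 1" --pt "-0.4 -0.04 0.84 0.18 -0.41 0.05 1" --pt "-0.36 -0.02 0.85 0.17 -0.41 0.05 1" --pt "-0.32 0.0 0.87 0.18 -0.41 0.05 1" --pt "-0.27 0.02 0.89 0.18 -0.41 0.06 1" --pt "-0.23 0.04 0.9 0.17 -0.41 0.06 1" --pt "-0.19 0.06 0.91 0.17 -0.41 0.05 1" --pt "-0.14 0.08 0.91 0.18 -0.41 0.06 1" --pt "-0.1 0.1 0.92 0.17 -0.41 0.05 1" --pt "-0.05 0.12 0.92 0.18 -0.41 0.06 1" --pt "0.0 0.15 0.91 0.17 -0.41 0.05 1"

```text
clock: 1.15
position: [0.4007, -0.2491, 0.2603]
tcp_rot: [-0.581, 0.182, -0.238, 0.757]
wrist_force: [-0.1, 0.6, -0.4]
gripper_width: 0.999
```

drive_tool --pt "-0.16 0.58 0.46 0.32 -0.44 0.23 1" --pt "-0.12 0.6 0.44 0.32 -0.44 0.23 1" --pt "-0.08 0.62 0.42 0.32 -0.44 0.23 1" --pt "-0.04 0.64 0.4 0.32 -0.44 0.23 1" --pt "-0.01 0.66 0.38 0.32 -0.44 0.23 1" --pt "0.03 0.67 0.35 0.32 -0.44 0.23 1" --pt "0.07 0.68 0.32 0.32 -0.44 0.22 1" --pt "0.1 0.69 0.29 0.32 -0.43 0.23 1" --pt "0.14 0.7 0.26 0.32 -0.43 0.22 1" --pt "0.17 0.71 0.22 0.32 -0.44 0.23 1" --pt "0.19 0.71 0.19 0.31 -0.43 0.22 1" --pt "0 0 0 0 0 0 1"

```text
clock: 2.15
position: [0.4672, -0.0574, 0.1103]
tcp_rot: [-0.421, -0.006, 0.018, 0.907]
wrist_force: [-0.2, 0.0, 0.8]
gripper_width: 0.997
```

Run:
```python
from h import *
snap('wrist','w1.png'); o=telemetry.get_obs();print(o['clock'],o['qpos'].round(3),o['position'],R.from_quat(o['tcp_rot']).as_matrix().round(3),toolR(92,40).round(3))
```

```text
2.2 [-0.742  0.485  1.758  0.478  1.45  -0.972] [ 0.46729419 -0.05881232  0.11140875] [[ 0.999 -0.026 -0.025]
 [ 0.036  0.643  0.765]
 [-0.004 -0.765  0.644]] [[ 0.999 -0.022 -0.027]
 [ 0.035  0.642  0.766]
 [ 0.    -0.766  0.643]]
```

View pics/w1.png

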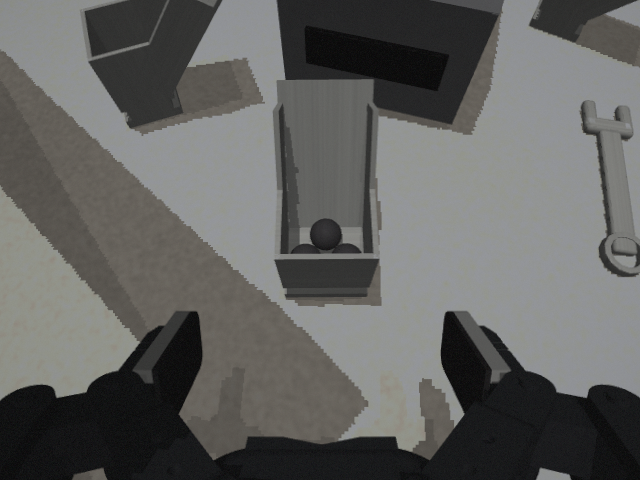

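The wrist view shows the cup centred between the open fingers. Its back wall's top outer edge is at (275,257)-(380,257), the rim at (277,80)-(374,80), and the three balls near (326,240).

Run:
```python
from h import *
f='w1.png'
P=plane(f,[(275,258),(380,258),(277,80),(374,80),(285,292),(367,292)],[.069,.069,.092,.092,.008,.008]); print(P.round(4))
k=P[:2].mean(0);l=P[2:4].mean(0);print(np.linalg.norm((l-k)[:2]),np.degrees(np.arctan2(*(l-k)[1::-1])),np.degrees(np.arctan2(*(P[1]-P[0])[1::-1])),np.degrees(np.arctan2(*(P[3]-P[2])[1::-1])))
```

```text
[[ 0.4412 -0.0193  0.069 ]
 [ 0.4948 -0.0174  0.069 ]
 [ 0.4366  0.0774  0.092 ]
 [ 0.4904  0.0793  0.092 ]
 [ 0.4412 -0.0197  0.008 ]
 [ 0.4941 -0.0177  0.008 ]]
0.09679529860078058 92.65585095737822 2.134460137995913 2.0479183716367984
```

Run:
```python
from h import *
Rg=toolR(92.3,40); g=np.array([.4671,-.0008,.044])
rows([(g+Rg[:,1]*.022,Rg,8)],1)
```

```text
max 0.47 end [0.4665 0.0134 0.027 ]
[[0.01,0.46,0.0,0.0,-0.01,0.0,1],[0.01,0.46,0.0,0.0,-0.01,0.0,1],[0.01,0.46,0.01,0.0,0.0,0.0,1],[0.01,0.46,0.0,0.0,-0.01,0.0,1],[0.01,0.46,0.01,0.0,0.0,0.0,1],[0.01,0.47,0.0,0.0,-0.01,0.0,1],[0.01,0.46,0.01,-0.01,0.0,0.0,1],[0.0,0.47,0.0,0.0,-0.01,0.0,1]]
```

drive_tool --pt "0.01 0.46 0.0 0.0 -0.01 0.0 1" --pt "0.01 0.46 0.0 0.0 -0.01 0.0 1" --pt "0.01 0.46 0.01 0.0 0.0 0.0 1" --pt "0.01 0.46 0.0 0.0 -0.01 0.0 1" --pt "0.01 0.46 0.01 0.0 0.0 0.0 1" --pt "0.01 0.47 0.0 0.0 -0.01 0.0 1" --pt "0.01 0.46 0.01 -0.01 0.0 0.0 1" --pt "0.0 0.47 0.0 0.0 -0.01 0.0 1" --pt "0 0 0 0 0 0 1" --pt "0 0 0 0 0 0 1"

```text
clock: 3.03
position: [0.4676, 0.0112, 0.0291]
tcp_rot: [-0.424, -0.01, 0.017, 0.905]
wrist_force: [0.3, 1.7, 0.1]
gripper_width: 1.004
```

drive_tool --pt "0 0 0 0 0 0 -1" --pt "0 0 0 0 0 0 -1" --pt "0 0 0 0 0 0 -1" --pt "0 0 0 0 0 0 -1" --pt "0 0 0 0 0 0 -1" --pt "0 0 0 0 0 0 -1" --pt "0 0 0 0 0 0 -1" --pt "0 0 0 0 0 0 -1"

```text
clock: 3.7
position: [0.4681, 0.0107, 0.0293]
tcp_rot: [-0.424, -0.01, 0.016, 0.905]
wrist_force: [-1.5, -3.8, 6.8]
gripper_width: 0.627
```

```bash
cat >> h.py <<'E'
LIP=np.array([.077,0,.092]); BIN=np.array([.519,.2267,0]); BY=75.8
def binpt(x,z,y=0): return BIN+R.from_euler('z',BY,degrees=True).apply([x/1e3,y/1e3,z/1e3])
def cuppose(yaw,tip,pt,local=LIP):
    """tool pose s.t. cup has yaw,tip and cup point local at pt"""
    Rc=R.from_euler('ZY',[yaw,tip],degrees=True).as_matrix(); pc=np.array(pt)-Rc@local
    z=np.load('tc.npz'); return pc+Rc@z['p'], Rc@z['R']
def cupnow():
    o=telemetry.get_obs(); Rt=R.from_quat(o['tcp_rot']).as_matrix(); z=np.load('tc.npz'); Rc=Rt@z['R'].T; pc=o['position']-Rc@z['p']
    return pc,Rc
E
python3 - <<'E'
from h import *
o=telemetry.get_obs(); Rt=R.from_quat(o['tcp_rot']).as_matrix()
yaw=np.degrees(np.arctan2(Rt[0,0],-Rt[1,0])); print('yaw by jaws',yaw)
Rc=R.from_euler('z',yaw,degrees=True).as_matrix(); p=Rc.T@(o['position']-[.467,.0022,0]); print(p,(Rc.T@Rt).round(3)); p[1]=0
np.savez('tc.npz',p=p,R=Rc.T@Rt)
w=[(o['position']+[0,-.02,.11],Rt,8)]
w.append((*cuppose(BY,30,binpt(-110,195)),10)); w.append((*cuppose(BY,43,binpt(-75,160)),8))
rows(w,-1)
E
```

```text
yaw by jaws 92.19979550744125
[ 0.00849304 -0.00145323  0.02933111] [[-0.     0.64   0.768]
 [-1.    -0.004  0.003]
 [ 0.005 -0.768  0.64 ]]
max 0.44 end [0.4779 0.0639 0.1609]
[[0.0,-0.41,0.23,0.0,0.0,0.0,-1],[0.0,-0.4,0.23,0.0,0.0,0.0,-1],[0.0,-0.41,0.23,0.0,0.0,0.0,-1],[0.0,-0.4,0.23,0.0,0.0,0.0,-1],[0.0,-0.41,0.23,0.0,0.0,0.0,-1],[0.0,-0.4,0.23,0.0,0.0,0.0,-1],[0.0,-0.41,0.23,0.0,0.0,0.0,-1],[-0.01,-0.4,0.22,0.0,0.0,0.0,-1],[0.01,0.0,0.18,-0.43,0.22,-0.1,-1],[0.01,-0.01,0.18,-0.43,0.22,-0.1,-1],[0.0,-0.02,0.18,-0.44,0.22,-0.1,-1],[0.0,-0.03,0.18,-0.43,0.22,-0.1,-1]]
[[-0.01,-0.04,0.18,-0.44,0.22,-0.1,-1],[-0.01,-0.05,0.18,-0.43,0.21,-0.1,-1],[-0.01,-0.06,0.17,-0.44,0.22,-0.1,-1],[-0.02,-0.07,0.17,-0.43,0.21,-0.1,-1],[-0.02,-0.08,0.16,-0.44,0.22,-0.1,-1],[-0.02,-0.09,0.16,-0.43,0.21,-0.1,-1],[0.0,0.08,0.12,-0.24,0.0,0.0,-1],[0.0,0.08,0.13,-0.24,0.0,0.0,-1],[0.0,0.07,0.13,-0.24,0.0,0.0,-1],[0.0,0.07,0.13,-0.23,0.0,0.0,-1],[0.0,0.07,0.13,-0.24,0.0,0.0,-1],[0.0,0.06,0.14,-0.23,0.0,0.0,-1]]
[[0.0,0.06,0.14,-0.24,0.0,0.0,-1],[0.0,0.05,0.13,-0.23,0.0,0.0,-1]]
```

drive_tool --pt "0.0 -0.41 0.23 0.0 0.0 0.0 -1" --pt "0.0 -0.4 0.23 0.0 0.0 0.0 -1" --pt "0.0 -0.41 0.23 0.0 0.0 0.0 -1" --pt "0.0 -0.4 0.23 0.0 0.0 0.0 -1" --pt "0.0 -0.41 0.23 0.0 0.0 0.0 -1" --pt "0.0 -0.4 0.23 0.0 0.0 0.0 -1" --pt "0.0 -0.41 0.23 0.0 0.0 0.0 -1" --pt "-0.01 -0.4 0.22 0.0 0.0 0.0 -1" --pt "0.01 0.0 0.18 -0.43 0.22 -0.1 -1" --pt "0.01 -0.01 0.18 -0.43 0.22 -0.1 -1" --pt "0.0 -0.02 0.18 -0.44 0.22 -0.1 -1" --pt "0.0 -0.03 0.18 -0.43 0.22 -0.1 -1"

```text
clock: 4.7
position: [0.4682, 0.0077, 0.1524]
tcp_rot: [-0.516, 0.027, -0.029, 0.855]
wrist_force: [-0.4, -0.1, -3.4]
gripper_width: 0.628
```

drive_tool --pt "-0.01 -0.04 0.18 -0.44 0.22 -0.1 -1" --pt "-0.01 -0.05 0.18 -0.43 0.21 -0.1 -1" --pt "-0.01 -0.06 0.17 -0.44 0.22 -0.1 -1" --pt "-0.02 -0.07 0.17 -0.43 0.21 -0.1 -1" --pt "-0.02 -0.08 0.16 -0.44 0.22 -0.1 -1" --pt "-0.02 -0.09 0.16 -0.43 0.21 -0.1 -1" --pt "0.0 0.08 0.12 -0.24 0.0 0.0 -1" --pt "0.0 0.08 0.13 -0.24 0.0 0.0 -1" --pt "0.0 0.07 0.13 -0.24 0.0 0.0 -1" --pt "0.0 0.07 0.13 -0.23 0.0 0.0 -1" --pt "0.0 0.07 0.13 -0.24 0.0 0.0 -1" --pt "0.0 0.06 0.14 -0.23 0.0 0.0 -1"

```text
clock: 5.7
position: [0.475, 0.057, 0.1632]
tcp_rot: [0.702, -0.086, 0.087, -0.702]
wrist_force: [-1.3, -0.7, -2.7]
gripper_width: 0.622
```

drive_tool --pt "0.0 0.06 0.14 -0.24 0.0 0.0 -1" --pt "0.0 0.05 0.13 -0.23 0.0 0.0 -1" --pt "0 0 0 0 0 0 -1" --pt "0 0 0 0 0 0 -1"

```text
clock: 6.03
position: [0.477, 0.0651, 0.1597]
tcp_rot: [0.721, -0.088, 0.084, -0.682]
wrist_force: [0.3, -0.7, -3.8]
gripper_width: 0.628
```

Run:
```python
from h import *
s=snap('scene','s2.png'); t=snap('wrist','w2.png')
pc,Rc=cupnow(); o=telemetry.get_obs()
print(o['clock'],o['qpos'].round(2),o['wrist_force'],o['gripper_width'])
print('lip',pc+Rc@LIP,'target',binpt(-75,160)); print(R.from_matrix(Rc).as_euler('ZYX',degrees=True))
a=cv2.resize(s['pixels'][130:330,260:500],None,fx=1.66,fy=1.66,interpolation=cv2.INTER_CUBIC); b=cv2.resize(t['pixels'],(400,300))
# overlay predicted lip & hinge in scene
v=np.zeros((332,800,3),np.uint8); v[:,:398]=a[:332,:398]; v[:300,400:]=b; cv2.imwrite('pics/v2.png',np.clip(v*1.5,0,255).astype(np.uint8))
q=lambda P:((proj('s2.png',P)-[260,130])*1.66).round(0)
print(q([pc+Rc@[.077,-.027,.092],pc+Rc@[.077,.027,.092],binpt(-30,160,70),binpt(-30,160,-70),binpt(-90,100,70),binpt(-90,100,-70)]))
print(proj('w2.png',[pc+Rc@[.077,-.027,.092],pc+Rc@[.077,.027,.092],binpt(-30,160,70),binpt(-30,160,-70)])*.625)
```

```text
6.1333 [-0.06  0.21  1.78 -0.06  1.15  0.21] [ 0.68092814  0.12018475 -4.10612502] 0.6252143316662927
lip [0.50003585 0.1544532  0.1592867 ] target [0.50060195 0.1539916  0.16      ]
[75.85642112 42.90672645  0.11104444]
[[226. 152.]
 [224. 110.]
 [263.  80.]
 [272. 188.]
 [203. 112.]
 [207. 217.]]
[[258.13190166  32.17806455]
 [148.40479574  31.56462038]
 [ 48.1325392  -75.02141155]
 [361.99077696 -72.73331013]]
```

View pics/v2.png

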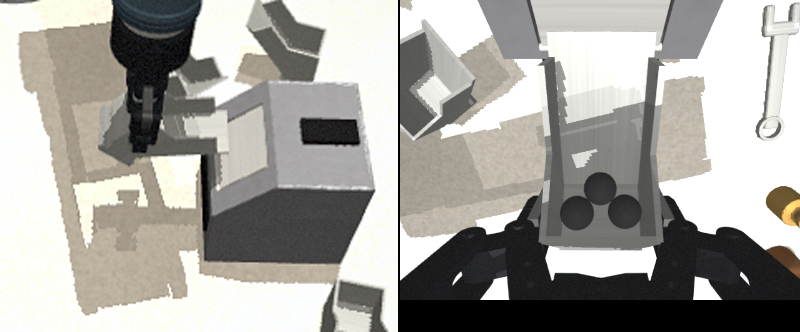

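The view matches the prediction: the lip is within about 2 px of where I computed it, centred on the flap, and the three balls are still in the cup. Next I'll press the flap and pour.

Run:
```python
from h import *
w=[(*cuppose(BY,t,binpt(x,z)),n) for x,z,t,n in [(-53,138,44,6),(-42,119,45,6),(-44,106,60,6),(-46,97,77,9)]]
rows(w,-1)
```

```text
max 0.37 end [0.489  0.1078 0.1496]
[[0.0,0.1,0.13,-0.03,0.0,0.0,-1],[0.0,0.1,0.13,-0.03,0.0,0.0,-1],[0.01,0.1,0.13,-0.02,0.0,0.0,-1],[0.0,0.1,0.12,-0.03,0.0,0.0,-1],[0.01,0.1,0.13,-0.02,0.0,-0.01,-1],[0.0,0.1,0.12,-0.03,0.0,0.0,-1],[0.0,0.09,0.07,-0.02,0.0,0.0,-1],[0.0,0.09,0.07,-0.02,0.0,0.0,-1],[0.0,0.09,0.07,-0.03,0.0,0.0,-1],[0.0,0.09,0.07,-0.02,0.0,0.0,-1],[0.0,0.1,0.07,-0.03,0.0,0.0,-1],[0.0,0.09,0.07,-0.02,0.0,0.0,-1]]
[[0.0,-0.06,0.01,-0.36,0.0,0.0,-1],[0.0,-0.06,0.0,-0.37,0.0,0.0,-1],[0.0,-0.06,0.0,-0.36,0.0,0.0,-1],[0.0,-0.06,0.0,-0.37,0.0,0.0,-1],[0.0,-0.06,0.0,-0.36,-0.01,0.0,-1],[0.0,-0.07,-0.01,-0.37,0.0,0.0,-1],[0.0,-0.07,0.01,-0.27,0.0,0.0,-1],[0.0,-0.07,0.01,-0.27,0.0,0.0,-1],[0.0,-0.07,0.01,-0.28,0.0,0.0,-1],[0.0,-0.07,0.01,-0.27,0.0,0.0,-1],[0.0,-0.07,0.01,-0.28,0.0,0.0,-1],[0.0,-0.07,0.0,-0.27,0.0,0.0,-1]]
[[0.0,-0.06,0.0,-0.28,0.0,0.0,-1],[0.0,-0.07,0.0,-0.27,-0.01,0.01,-1],[0.01,-0.06,0.0,-0.28,0.0,0.0,-1]]
```

drive_tool --pt "0.0 0.1 0.13 -0.03 0.0 0.0 -1" --pt "0.0 0.1 0.13 -0.03 0.0 0.0 -1" --pt "0.01 0.1 0.13 -0.02 0.0 0.0 -1" --pt "0.0 0.1 0.12 -0.03 0.0 0.0 -1" --pt "0.01 0.1 0.13 -0.02 0.0 -0.01 -1" --pt "0.0 0.1 0.12 -0.03 0.0 0.0 -1" --pt "0.0 0.09 0.07 -0.02 0.0 0.0 -1" --pt "0.0 0.09 0.07 -0.02 0.0 0.0 -1" --pt "0.0 0.09 0.07 -0.03 0.0 0.0 -1" --pt "0.0 0.09 0.07 -0.02 0.0 0.0 -1" --pt "0.0 0.1 0.07 -0.03 0.0 0.0 -1" --pt "0.0 0.09 0.07 -0.02 0.0 0.0 -1"

```text
clock: 7.13
position: [0.4862, 0.0965, 0.123]
tcp_rot: [0.733, -0.089, 0.084, -0.669]
wrist_force: [-0.5, 0.1, -1.3]
gripper_width: 0.623
```

Run:
```python
from h import *
pc,Rc=cupnow(); o=telemetry.get_obs()
print('lip',pc+Rc@LIP,'target',binpt(-42,119),o['wrist_force'],R.from_matrix(Rc).as_euler('ZYX',degrees=True))
```

```text
lip [0.50894995 0.18637919 0.11878007] target [0.50869709 0.1859833  0.119     ] [-0.46398214  0.13952434 -1.30006666] [ 7.57670486e+01  4.50267479e+01 -3.67217239e-02]
```

drive_tool --pt "0.0 -0.06 0.01 -0.36 0.0 0.0 -1" --pt "0.0 -0.06 0.0 -0.37 0.0 0.0 -1" --pt "0.0 -0.06 0.0 -0.36 0.0 0.0 -1" --pt "0.0 -0.06 0.0 -0.37 0.0 0.0 -1" --pt "0.0 -0.06 0.0 -0.36 -0.01 0.0 -1" --pt "0.0 -0.07 -0.01 -0.37 0.0 0.0 -1" --pt "0.0 -0.07 0.01 -0.27 0.0 0.0 -1" --pt "0.0 -0.07 0.01 -0.27 0.0 0.0 -1" --pt "0.0 -0.07 0.01 -0.28 0.0 0.0 -1" --pt "0.0 -0.07 0.01 -0.27 0.0 0.0 -1" --pt "0.0 -0.07 0.01 -0.28 0.0 0.0 -1" --pt "0.0 -0.07 0.0 -0.27 0.0 0.0 -1"

```text
clock: 8.13
position: [0.4887, 0.1056, 0.1449]
tcp_rot: [0.867, -0.105, 0.061, -0.484]
wrist_force: [-0.3, -0.2, -2.1]
gripper_width: 0.624
```

drive_tool --pt "0.0 -0.06 0.0 -0.28 0.0 0.0 -1" --pt "0.0 -0.07 0.0 -0.27 -0.01 0.01 -1" --pt "0.01 -0.06 0.0 -0.28 0.0 0.0 -1" --pt "0 0 0 0 0 0 -1" --pt "0 0 0 0 0 0 -1" --pt "0 0 0 0 0 0 -1" --pt "0 0 0 0 0 0 -1" --pt "0 0 0 0 0 0 -1" --pt "0 0 0 0 0 0 -1" --pt "0 0 0 0 0 0 -1" --pt "0 0 0 0 0 0 -1" --pt "0 0 0 0 0 0 -1"

```text
clock: 9.13
position: [0.4894, 0.1079, 0.1498]
tcp_rot: [0.889, -0.108, 0.055, -0.441]
wrist_force: [0.9, 1.0, -1.2]
gripper_width: 0.627
```

Run:
```python
from h import *
pc,Rc=cupnow(); o=telemetry.get_obs()
print('lip',pc+Rc@LIP,'target',binpt(-46,97),o['wrist_force'],o['clock'],o['qpos'].round(2),R.from_matrix(Rc).as_euler('ZYX',degrees=True))
t=snap('wrist','w3.png'); s=snap('scene','s3.png')
v=np.zeros((332,800,3),np.uint8); v[:,:398]=cv2.resize(s['pixels'][130:330,260:500],(398,332)); v[:300,400:]=cv2.resize(t['pixels'],(400,300)); cv2.imwrite('pics/v3.png',np.clip(v*1.5,0,255).astype(np.uint8))
```

```text
lip [0.50821025 0.1820156  0.09715286] target [0.50771586 0.18210551 0.097     ] [ 0.85302073  1.01585862 -1.20991783] 9.1333 [ 0.35  0.52  1.53 -0.53  1.5   0.75] [75.46701741 77.02970103 -0.33016898]
```

View pics/v3.png

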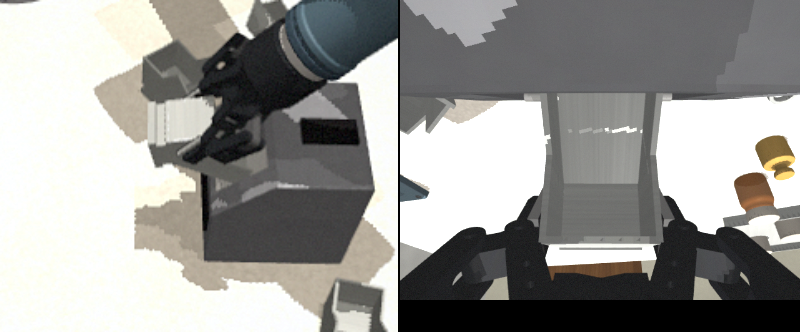

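The wrist view shows the cup's inside empty, and the scene view shows the spout in the port. Withdrawing and moving on to view the dock.

Run:
```python
from h import *
O=np.zeros(3)
w=[(*cuppose(BY,t,binpt(x,z)),n) for x,z,t,n in [(-43,119,52,7),(-53,138,45,5),(-85,175,38,6)]]
w+=[(*cuppose(BY,10,binpt(-150,200)),6)]
w+=[(*cuppose(104,0,[.385,-.255,.11],O),18),(*cuppose(104,0,[.385,-.255,.11],O),2)]
rows(w,-1)
```

```text
max 0.68 end [ 0.3829 -0.2467  0.1394]
[[0.0,0.09,0.0,0.52,0.0,0.0,-1],[0.0,0.09,-0.01,0.52,0.0,0.0,-1],[0.0,0.09,-0.01,0.52,0.0,0.0,-1],[0.0,0.09,-0.02,0.52,0.0,0.0,-1],[-0.01,0.09,-0.03,0.52,0.0,0.0,-1],[0.0,0.09,-0.03,0.52,0.0,0.0,-1],[-0.01,0.1,-0.03,0.52,0.01,0.0,-1],[0.0,-0.04,-0.08,0.2,0.0,0.0,-1],[0.0,-0.04,-0.08,0.21,0.0,0.0,-1],[0.0,-0.04,-0.09,0.2,0.0,0.0,-1],[0.0,-0.04,-0.08,0.21,0.0,0.0,-1],[0.0,-0.04,-0.08,0.2,0.0,-0.01,-1]]
[[0.0,-0.13,-0.19,0.17,0.0,0.0,-1],[0.0,-0.13,-0.19,0.17,0.0,0.0,-1],[0.0,-0.13,-0.18,0.17,0.0,0.0,-1],[0.0,-0.14,-0.18,0.17,0.0,0.0,-1],[0.0,-0.14,-0.18,0.17,0.0,0.0,-1],[0.0,-0.14,-0.18,0.17,0.01,0.0,-1],[0.0,0.09,-0.28,0.68,0.0,0.0,-1],[0.0,0.06,-0.29,0.68,0.0,0.0,-1],[0.0,0.04,-0.3,0.68,0.0,0.0,-1],[0.0,0.02,-0.3,0.68,0.0,0.0,-1],[0.0,-0.01,-0.3,0.68,0.0,-0.01,-1],[-0.01,-0.03,-0.29,0.67,0.01,-0.01,-1]]
[[-0.03,-0.23,-0.43,0.08,-0.19,0.13,-1],[-0.04,-0.23,-0.43,0.08,-0.19,0.13,-1],[-0.06,-0.23,-0.43,0.08,-0.19,0.13,-1],[-0.07,-0.24,-0.42,0.08,-0.19,0.13,-1],[-0.08,-0.24,-0.42,0.08,-0.19,0.13,-1],[-0.1,-0.24,-0.42,0.08,-0.19,0.13,-1],[-0.11,-0.24,-0.41,0.08,-0.19,0.13,-1],[-0.12,-0.25,-0.41,0.08,-0.19,0.13,-1],[-0.14,-0.25,-0.4,0.08,-0.18,0.13,-1],[-0.15,-0.25,-0.4,0.08,-0.19,0.13,-1],[-0.16,-0.25,-0.39,0.08,-0.18,0.13,-1],[-0.17,-0.25,-0.38,0.08,-0.19,0.13,-1]]
[[-0.18,-0.25,-0.38,0.08,-0.18,0.13,-1],[-0.2,-0.25,-0.37,0.08,-0.19,0.13,-1],[-0.21,-0.25,-0.36,0.08,-0.18,0.13,-1],[-0.22,-0.25,-0.36,0.08,-0.19,0.13,-1],[-0.23,-0.25,-0.35,0.09,-0.18,0.13,-1],[-0.25,-0.26,-0.34,0.08,-0.19,0.13,-1],[0.0,0.0,0.0,0.0,0.0,0.0,-1],[0.0,0.0,0.0,0.0,0.0,0.0,-1]]
```

drive_tool --pt "0.0 0.09 0.0 0.52 0.0 0.0 -1" --pt "0.0 0.09 -0.01 0.52 0.0 0.0 -1" --pt "0.0 0.09 -0.01 0.52 0.0 0.0 -1" --pt "0.0 0.09 -0.02 0.52 0.0 0.0 -1" --pt "-0.01 0.09 -0.03 0.52 0.0 0.0 -1" --pt "0.0 0.09 -0.03 0.52 0.0 0.0 -1" --pt "-0.01 0.1 -0.03 0.52 0.01 0.0 -1" --pt "0.0 -0.04 -0.08 0.2 0.0 0.0 -1" --pt "0.0 -0.04 -0.08 0.21 0.0 0.0 -1" --pt "0.0 -0.04 -0.09 0.2 0.0 0.0 -1" --pt "0.0 -0.04 -0.08 0.21 0.0 0.0 -1" --pt "0.0 -0.04 -0.08 0.2 0.0 -0.01 -1"

```text
clock: 10.23
position: [0.4822, 0.0849, 0.1419]
tcp_rot: [0.733, -0.089, 0.083, -0.669]
wrist_force: [0.2, -0.2, -2.3]
gripper_width: 0.627
```

drive_tool --pt "0.0 -0.13 -0.19 0.17 0.0 0.0 -1" --pt "0.0 -0.13 -0.19 0.17 0.0 0.0 -1" --pt "0.0 -0.13 -0.18 0.17 0.0 0.0 -1" --pt "0.0 -0.14 -0.18 0.17 0.0 0.0 -1" --pt "0.0 -0.14 -0.18 0.17 0.0 0.0 -1" --pt "0.0 -0.14 -0.18 0.17 0.01 0.0 -1" --pt "0.0 0.09 -0.28 0.68 0.0 0.0 -1" --pt "0.0 0.06 -0.29 0.68 0.0 0.0 -1" --pt "0.0 0.04 -0.3 0.68 0.0 0.0 -1" --pt "0.0 0.02 -0.3 0.68 0.0 0.0 -1" --pt "0.0 -0.01 -0.3 0.68 0.0 -0.01 -1" --pt "-0.01 -0.03 -0.29 0.67 0.01 -0.01 -1"

```text
clock: 11.23
position: [0.4622, 0.0049, 0.1504]
tcp_rot: [-0.497, 0.059, -0.108, 0.859]
wrist_force: [-0.1, 0.3, -2.4]
gripper_width: 0.627
```

drive_tool --pt "-0.03 -0.23 -0.43 0.08 -0.19 0.13 -1" --pt "-0.04 -0.23 -0.43 0.08 -0.19 0.13 -1" --pt "-0.06 -0.23 -0.43 0.08 -0.19 0.13 -1" --pt "-0.07 -0.24 -0.42 0.08 -0.19 0.13 -1" --pt "-0.08 -0.24 -0.42 0.08 -0.19 0.13 -1" --pt "-0.1 -0.24 -0.42 0.08 -0.19 0.13 -1" --pt "-0.11 -0.24 -0.41 0.08 -0.19 0.13 -1" --pt "-0.12 -0.25 -0.41 0.08 -0.19 0.13 -1" --pt "-0.14 -0.25 -0.4 0.08 -0.18 0.13 -1" --pt "-0.15 -0.25 -0.4 0.08 -0.19 0.13 -1" --pt "-0.16 -0.25 -0.39 0.08 -0.18 0.13 -1" --pt "-0.17 -0.25 -0.38 0.08 -0.19 0.13 -1"

```text
clock: 12.23
position: [0.4084, -0.1634, 0.1429]
tcp_rot: [-0.45, -0.017, 0.039, 0.892]
wrist_force: [0.6, -0.6, -2.3]
gripper_width: 0.623
```

drive_tool --pt "-0.18 -0.25 -0.38 0.08 -0.18 0.13 -1" --pt "-0.2 -0.25 -0.37 0.08 -0.19 0.13 -1" --pt "-0.21 -0.25 -0.36 0.08 -0.18 0.13 -1" --pt "-0.22 -0.25 -0.36 0.08 -0.19 0.13 -1" --pt "-0.23 -0.25 -0.35 0.09 -0.18 0.13 -1" --pt "-0.25 -0.26 -0.34 0.08 -0.19 0.13 -1" --pt "0.0 0.0 0.0 0.0 0.0 0.0 -1" --pt "0.0 0.0 0.0 0.0 0.0 0.0 -1" --pt "0 0 0 0 0 0 -1"

```text
clock: 12.98
position: [0.3826, -0.2459, 0.1392]
tcp_rot: [-0.42, -0.054, 0.109, 0.899]
wrist_force: [0.2, -0.2, -1.8]
gripper_width: 0.622
```

Run:
```python
from h import *
pc,Rc=cupnow(); o=telemetry.get_obs()
print(pc,o['wrist_force'],o['clock'],o['qpos'].round(2),R.from_matrix(Rc).as_euler('ZYX',degrees=True))
t=snap('wrist','w4.png'); s=snap('top','t4.png')
v=np.zeros((480,800,3),np.uint8); v[:,:640]=t['pixels']; v[:160,640:]=cv2.resize(s['pixels'][170:280,155:265],(160,160)); cv2.imwrite('pics/v4.png',np.clip(v*1.4,0,255).astype(np.uint8))
q=lambda P:proj('w4.png',P).round(0).tolist()
print(q([pc+Rc@np.array(k) for k in [(.077,-.027,.092),(.077,.027,.092),(-.021,-.027,.069),(-.021,.027,.069)]]))
```

```text
[ 0.38464552 -0.25409278  0.10981281] [ 0.17711682 -0.22543008 -1.76679414] 12.9833 [-0.99  0.57  1.52  0.22  1.72 -1.28] [ 1.03988815e+02 -7.37750499e-02  4.60177260e-02]
[[413.0, 51.0], [238.0, 50.0], [426.0, 392.0], [224.0, 392.0]]
```

View pics/v4.png

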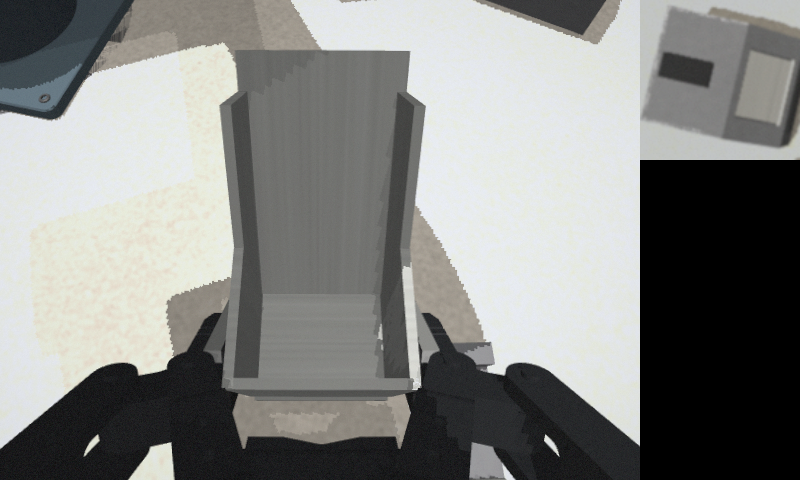

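The cup is empty and, in the top crop at upper right, the flap is shut. The cup edges match the prediction to about 2–4 px. The dock is mostly hidden behind the fingers at (480,400), so I'll shift the view.

Run:
```python
from h import *
import shutil
z=dict(np.load('pics/w4.png.npz')); D=np.array([.4816,-.2788,0]); 
ex=R.from_euler('z',104,degrees=True)
P=[D+ex.apply([a,b,.024]) for a in(-.06,.06) for b in(-.025,.025)]
for dx,dy,dz in [(0,-.12,0),(0,-.15,.03),(-.02,-.12,.04),(.0,-.14,.06),(.03,-.16,.05)]:
    T=z['T'].copy();T[:3,3]+=[dx,dy,dz]; np.savez('pics/tmp.npz',T=T,K=z['K'],d=z['d']); print(dx,dy,dz,proj('tmp',P).round(0).tolist())
o=telemetry.get_obs();Q=R.from_quat(o['tcp_rot']).as_matrix()
rows([(o['position']+[0,-.14,.06],Q,6)],-1)
```

```text
0 -0.12 0 [[541.0, 353.0], [465.0, 354.0], [509.0, 191.0], [444.0, 191.0]]
0 -0.15 0.03 [[523.0, 318.0], [456.0, 319.0], [496.0, 179.0], [438.0, 178.0]]
-0.02 -0.12 0.04 [[541.0, 367.0], [474.0, 368.0], [513.0, 220.0], [454.0, 219.0]]
0.0 -0.14 0.06 [[505.0, 339.0], [443.0, 339.0], [483.0, 205.0], [428.0, 205.0]]
0.03 -0.16 0.05 [[475.0, 303.0], [413.0, 303.0], [456.0, 174.0], [401.0, 174.0]]
max 0.74 end [ 0.3828 -0.3856  0.1995]
[[-0.19,-0.74,-0.37,0.0,0.0,0.0,-1],[-0.19,-0.74,-0.36,0.0,0.0,0.0,-1],[-0.19,-0.74,-0.37,0.0,0.0,0.0,-1],[-0.18,-0.74,-0.36,0.0,0.0,0.0,-1],[-0.19,-0.74,-0.37,0.0,0.0,0.0,-1],[-0.18,-0.74,-0.36,0.0,0.0,0.0,-1]]
```

drive_tool --pt "-0.2 -0.65 -0.51 0 0 0 -1" --pt "-0.2 -0.65 -0.51 0 0 0 -1" --pt "-0.2 -0.65 -0.51 0 0 0 -1" --pt "-0.2 -0.65 -0.51 0 0 0 -1" --pt "-0.2 -0.65 -0.51 0 0 0 -1" --pt "-0.2 -0.65 -0.51 0 0 0 -1" --pt "0 0 0 0 0 0 -1" --pt "0 0 0 0 0 0 -1" --pt "0 0 0 0 0 0 -1"

```text
clock: 13.83
position: [0.3831, -0.3953, 0.1701]
tcp_rot: [-0.42, -0.054, 0.11, 0.899]
wrist_force: [0.1, -0.8, -2.8]
gripper_width: 0.626
```

Run:
```python
from h import *
t=snap('wrist','w5.png'); o=telemetry.get_obs(); print(o['clock'],o['position'])
v=cv2.resize(t['pixels'][150:350,400:580],None,fx=3,fy=3,interpolation=cv2.INTER_CUBIC)
cv2.imwrite('pics/v5.png',np.clip(v*1.2,0,255).astype(np.uint8))
D=np.array([.4816,-.2788,0]); ex=R.from_euler('z',104,degrees=True)
for h in (.024,.034,.010): print(h,((proj('w5.png',[D+ex.apply([a,b,h]) for a in(-.06,.06) for b in(-.025,.025)])-[400,150])*3).round(0).tolist())
```

```text
13.8833 [ 0.3831063  -0.3949973   0.17020323]
0.024 [[365.0, 509.0], [165.0, 510.0], [286.0, 90.0], [113.0, 88.0]]
0.034 [[383.0, 500.0], [178.0, 501.0], [300.0, 71.0], [122.0, 69.0]]
0.01 [[340.0, 520.0], [149.0, 521.0], [268.0, 114.0], [100.0, 113.0]]
```

View pics/v5.png

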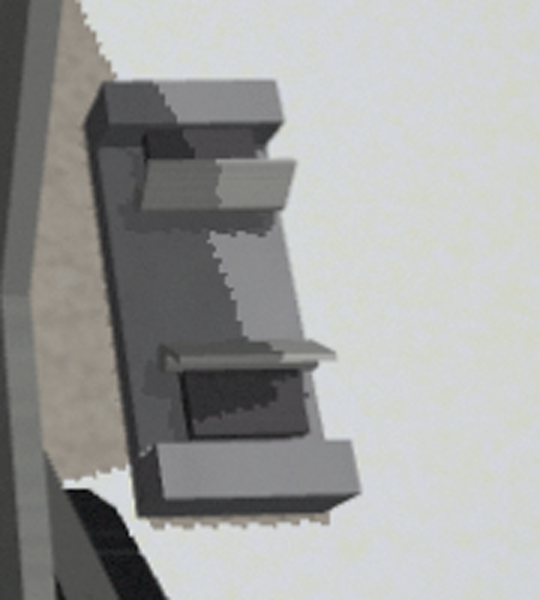

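The close view shows the dock clearly, with both jaws. The near block's top outer corners are at crop (360,492) and (165,498), the far ones at (277,80) and (105,83).

Run:
```python
from h import *
c=lambda u:np.array(u,float)/3+[400,150]
d=plane('w5.png',[c(u) for u in [(360,493),(165,498),(277,80),(105,83)]],.024)
print(d.round(4),d.mean(0).round(4)); a=lambda v:np.degrees(np.arctan2(v[1],v[0])).round(2)
print(np.linalg.norm(d[2]-d[0]),np.linalg.norm(d[3]-d[1]),np.linalg.norm(d[1]-d[0]),a(d[2]-d[0]),a(d[3]-d[1]),a(d[1]-d[0])-90,a(d[3]-d[2])-90)
# jaws' lip edges at z=.036: far (298,160)-(148,160), near (335,357)-(165,345..)
j=plane('w5.png',[c(u) for u in [(297,160),(148,160),(336,357),(165,362)]],.036); print(j.round(4)); m=(j[:2].mean(0),j[2:].mean(0));print(np.mean(m,0),np.linalg.norm(m[0]-m[1]),a(m[0]-m[1]))
```

```text
[[ 0.519  -0.3272  0.024 ]
 [ 0.4715 -0.3402  0.024 ]
 [ 0.4884 -0.212   0.024 ]
 [ 0.4405 -0.2254  0.024 ]] [ 0.4799 -0.2762  0.024 ]
0.11923225314449351 0.11888272755671571 0.049255946885276514 104.85 105.11 -254.74 -254.34
[[ 0.4918 -0.2443  0.036 ]
 [ 0.4529 -0.2543  0.036 ]
 [ 0.5058 -0.298   0.036 ]
 [ 0.4641 -0.3097  0.036 ]]
[ 0.47862542 -0.27658666  0.036     ] 0.055948594558375316 102.98
```

Run:
```python
from h import *
z=dict(np.load('tc.npz')); z['p'][1]=-.0008; np.savez('tc.npz',**z)
O=np.zeros(3)
rows([(*cuppose(104.8,0,[.480,-.277,.10],O),8),(*cuppose(104.8,0,[.480,-.277,.046],O),6)],-1)
```

```text
max 0.52 end [ 0.4787 -0.2685  0.0754]
[[0.51,0.4,0.21,0.0,-0.01,0.01,-1],[0.51,0.4,0.21,0.0,-0.01,0.01,-1],[0.52,0.4,0.2,0.0,-0.01,0.01,-1],[0.52,0.39,0.21,0.0,-0.01,0.01,-1],[0.52,0.4,0.2,0.0,-0.01,0.01,-1],[0.51,0.39,0.2,0.0,-0.01,0.01,-1],[0.52,0.39,0.2,-0.01,-0.01,0.0,-1],[0.51,0.4,0.21,0.0,-0.01,0.01,-1],[0.0,0.23,-0.19,0.0,0.0,0.0,-1],[0.0,0.23,-0.19,0.0,0.0,0.0,-1],[0.0,0.23,-0.19,0.0,0.0,0.0,-1],[0.0,0.23,-0.19,0.0,0.0,0.0,-1]]
[[0.0,0.23,-0.2,0.0,0.0,0.0,-1],[0.0,0.23,-0.19,0.0,0.0,0.0,-1]]
```

drive_tool --pt "0.51 0.4 0.21 0.0 -0.01 0.01 -1" --pt "0.51 0.4 0.21 0.0 -0.01 0.01 -1" --pt "0.52 0.4 0.2 0.0 -0.01 0.01 -1" --pt "0.52 0.39 0.21 0.0 -0.01 0.01 -1" --pt "0.52 0.4 0.2 0.0 -0.01 0.01 -1" --pt "0.51 0.39 0.2 0.0 -0.01 0.01 -1" --pt "0.52 0.39 0.2 -0.01 -0.01 0.0 -1" --pt "0.51 0.4 0.21 0.0 -0.01 0.01 -1" --pt "0.0 0.23 -0.19 0.0 0.0 0.0 -1" --pt "0.0 0.23 -0.19 0.0 0.0 0.0 -1" --pt "0.0 0.23 -0.19 0.0 0.0 0.0 -1" --pt "0.0 0.23 -0.19 0.0 0.0 0.0 -1"

```text
clock: 14.88
position: [0.4783, -0.2697, 0.0925]
tcp_rot: [-0.421, -0.056, 0.115, 0.898]
wrist_force: [0.3, -0.6, -1.5]
gripper_width: 0.626
```

drive_tool --pt "0.0 0.23 -0.2 0.0 0.0 0.0 -1" --pt "0.0 0.23 -0.19 0.0 0.0 0.0 -1" --pt "0 0 0 0 0 0 -1" --pt "0 0 0 0 0 0 -1" --pt "0 0 0 0 0 0 -1"

```text
clock: 15.3
position: [0.4787, -0.2706, 0.0755]
tcp_rot: [-0.421, -0.057, 0.115, 0.898]
wrist_force: [-0.0, -0.5, -0.9]
gripper_width: 0.626
```

Run:
```python
from h import *
pc,Rc=cupnow(); o=telemetry.get_obs(); print(pc,R.from_matrix(Rc).as_euler('ZYX',degrees=True).round(2),o['wrist_force'],o['moment'],o['clock'])
O=np.zeros(3)
t=snap('scene','s6.png'); w=snap('wrist','w6.png')
v=np.zeros((480,800,3),np.uint8); v[:,:400]=cv2.resize(t['pixels'][200:320,110:210],(400,480),interpolation=cv2.INTER_CUBIC); v[:300,400:]=cv2.resize(w['pixels'],(400,300)); cv2.imwrite('pics/v6.png',np.clip(v*1.3,0,255).astype(np.uint8))
rows([(*cuppose(104.8,0,[.480,-.277,.030],O),4),(*cuppose(104.8,0,[.480,-.277,.010],O),6)],-1)
```

```text
[ 0.48008373 -0.27901264  0.0461339 ] [1.0471e+02 6.0000e-02 2.0000e-02] [-0.03800232 -0.51391448 -0.93910596] [-0.53800968 -0.14274912  0.01011054] 15.3
max 0.12 end [ 0.4786 -0.2686  0.0392]
[[0.0,0.12,-0.07,0.0,0.0,0.0,-1],[0.0,0.12,-0.08,0.01,0.0,0.0,-1],[0.0,0.11,-0.07,0.0,0.0,0.0,-1],[0.0,0.11,-0.08,0.01,-0.01,0.01,-1],[0.0,0.09,-0.07,0.0,0.0,0.0,-1],[0.0,0.09,-0.07,0.0,0.0,0.0,-1],[0.0,0.08,-0.07,0.0,0.0,0.0,-1],[0.0,0.09,-0.07,0.0,0.0,0.0,-1],[0.0,0.08,-0.07,0.0,0.0,0.0,-1],[0.0,0.09,-0.08,0.0,0.0,0.0,-1]]
```

View pics/v6.png

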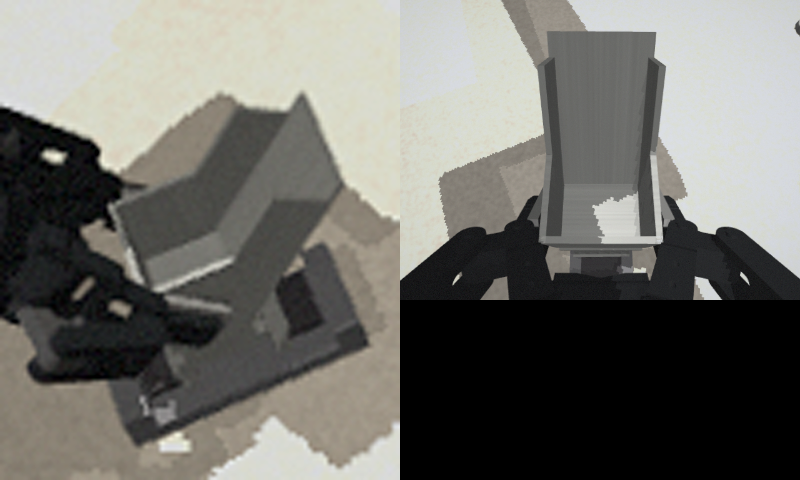

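In the scene crop the cup is over the dock, and in the wrist view the near block at (600,262) is centred under the cup. I'll descend into the mouth and check.

drive_tool --pt "0.0 0.12 -0.07 0 0 0 -1" --pt "0.0 0.12 -0.07 0 0 0 -1" --pt "0.0 0.12 -0.07 0 0 0 -1" --pt "0.0 0.12 -0.07 0 0 0 -1" --pt "0 0 0 0 0 0 -1" --pt "0 0 0 0 0 0 -1"

```text
clock: 15.9
position: [0.4781, -0.2676, 0.0585]
tcp_rot: [-0.421, -0.057, 0.115, 0.898]
wrist_force: [0.0, -1.0, -3.2]
gripper_width: 0.625
```

Run:
```python
from h import *
pc,Rc=cupnow(); o=telemetry.get_obs(); print(pc,R.from_matrix(Rc).as_euler('ZYX',degrees=True).round(2),o['wrist_force'],o['moment'],o['clock'])
O=np.zeros(3)
rows([(*cuppose(104.8,0,[.480,-.277,.009],O),9)],-1)
```

```text
[ 0.47948319 -0.27608067  0.02921998] [1.0475e+02 7.0000e-02 4.0000e-02] [ 0.02044274 -1.03480704 -3.16965809] [-0.61086261 -0.18128669 -0.00763323] 15.9
max 0.06 end [ 0.4785 -0.2686  0.0382]
[[0.0,0.06,-0.05,0.0,0.0,0.0,-1],[0.0,0.05,-0.05,0.0,0.0,0.0,-1],[0.0,0.06,-0.05,0.0,0.0,0.0,-1],[0.0,0.05,-0.05,0.0,0.0,0.0,-1],[0.0,0.06,-0.05,0.0,0.0,0.0,-1],[0.0,0.05,-0.05,0.0,0.0,0.0,-1],[0.0,0.06,-0.05,0.0,0.0,0.0,-1],[0.0,0.05,-0.05,0.01,0.0,0.0,-1],[0.0,0.06,-0.06,0.0,-0.01,0.0,-1]]
```

drive_tool --pt "0.0 0.06 -0.05 0 0 0 -1" --pt "0.0 0.06 -0.05 0 0 0 -1" --pt "0.0 0.06 -0.05 0 0 0 -1" --pt "0.0 0.06 -0.05 0 0 0 -1" --pt "0.0 0.06 -0.05 0 0 0 -1" --pt "0.0 0.06 -0.05 0 0 0 -1"

```text
clock: 16.4
position: [0.4782, -0.2674, 0.0445]
tcp_rot: [-0.421, -0.057, 0.115, 0.898]
wrist_force: [-0.5, -0.8, -0.8]
gripper_width: 0.626
```

drive_tool --pt "0.0 0.06 -0.05 0 0 0 -1" --pt "0.0 0.06 -0.05 0 0 0 -1" --pt "0.0 0.06 -0.05 0 0 0 -1"

```text
clock: 16.65
position: [0.4781, -0.2675, 0.0393]
tcp_rot: [-0.42, -0.057, 0.115, 0.898]
wrist_force: [-1.3, -4.0, 23.0]
gripper_width: 0.63
```

Run:
```python
from h import *
pc,Rc=cupnow(); o=telemetry.get_obs(); print(pc,R.from_matrix(Rc).as_euler('ZYX',degrees=True).round(2),o['wrist_force'],o['moment'],o['clock'])
```

```text
[ 0.47944853 -0.27589156  0.00996268] [ 1.0476e+02 -3.0000e-02  2.0000e-02] [-1.34511808 -3.98350921 22.97279244] [1.18594447 0.95743947 0.22670627] 16.65
```

drive_tool --pt "0.0 0.04 -0.03 0 0 0 -1" --pt "0 0 0 0 0 0 -1" --pt "0 0 0 0 0 0 -1" --pt "0 0 0 0 0 0 -1"

```text
clock: 16.98
position: [0.4781, -0.2675, 0.0393]
tcp_rot: [-0.42, -0.057, 0.115, 0.898]
wrist_force: [-1.2, -1.3, 17.1]
gripper_width: 0.622
```

Run:
```python
from h import *
pc,Rc=cupnow(); o=telemetry.get_obs(); print(pc,R.from_matrix(Rc).as_euler('ZYX',degrees=True).round(2),o['wrist_force'],o['moment'],o['clock'])
```

```text
[ 0.4794614  -0.27595168  0.00998006] [104.76  -0.     0.  ] [-1.17648981 -1.32305239 17.10012617] [0.87532227 0.85323332 0.19372774] 16.9833
```

It hits a hard stop at foot height 10.0 mm, so it's on the seat. I'll unload slightly, then release.

drive_tool --pt "0 -0.03 0.02 0 0 0 -1" --pt "0 -0.03 0.02 0 0 0 -1" --pt "0 0 0 0 0 0 -1" --pt "0 0 0 0 0 0 -1"

```text
clock: 17.32
position: [0.4781, -0.2675, 0.0393]
tcp_rot: [-0.421, -0.057, 0.115, 0.898]
wrist_force: [-1.2, -0.3, 7.9]
gripper_width: 0.624
```

Run:
```python
from h import *
pc,Rc=cupnow(); o=telemetry.get_obs(); print(pc,o['wrist_force'],o['moment'],o['clock'])
```

```text
[ 0.47946702 -0.27592784  0.01000897] [-1.22029955 -0.31451454  7.94853612] [0.20693094 0.42302501 0.10836271] 17.3167
```

drive_tool --pt "0 -0.03 0.02 0 0 0 -1" --pt "0 -0.02 0.02 0 0 0 -1" --pt "0 0 0 0 0 0 -1" --pt "0 0 0 0 0 0 1" --pt "0 0 0 0 0 0 1" --pt "0 0 0 0 0 0 1" --pt "0 0 0 0 0 0 1" --pt "0 0 0 0 0 0 1" --pt "0 0 0 0 0 0 1" --pt "0 0 0 0 0 0 1" --pt "0 0 0 0 0 0 1"

```text
clock: 18.23
position: [0.4783, -0.2677, 0.0404]
tcp_rot: [-0.421, -0.057, 0.115, 0.898]
wrist_force: [0.5, 0.2, 0.0]
gripper_width: 0.999
```

drive_tool --pt "0 -0.3 0 0 0 0 1" --pt "0 -0.5 0 0 0 0 1" --pt "0 -0.6 0 0 0 0 1" --pt "0 -0.6 0 0 0 0 1" --pt "0 -0.6 0 0 0 0 1" --pt "0 -0.6 0 0 0 0 1" --pt "0 -0.5 0 0 0 0 1" --pt "0 0 0 0 0 0 1" --pt "0 0 0 0 0 0 1" --pt "0 0 0 0 0 0 1"

```text
clock: 19.07
position: [0.4956, -0.3359, 0.1252]
tcp_rot: [-0.421, -0.056, 0.115, 0.898]
wrist_force: [0.3, 0.1, 0.4]
gripper_width: 1.004
```

Run:
```python
from h import *
w=snap('wrist','w7.png'); t=snap('top','t7.png'); o=telemetry.get_obs(); print(o['clock'],o['position'],o['wrist_force'])
v=np.zeros((600,800,3),np.uint8); v[:420,:560]=cv2.resize(w['pixels'],(560,420))
v[420:600,:240]=cv2.resize(t['pixels'][165:285,150:310],(240,180)); v[420:600,250:610]=cv2.resize(t['pixels'][120:270,230:530],(360,180)); cv2.imwrite('pics/v7.png',np.clip(v*1.3,0,255).astype(np.uint8))
Rc=R.from_euler('z',104.8,degrees=True); c=np.array([.4797,-.2763,.010])
for h in (0,.004,.008,.012):
  print(h,(proj('w7.png',[c+[0,0,h]+Rc.apply(k) for k in [(.077,-.027,.092),(.077,.027,.092),(-.021,-.027,.069),(-.021,.027,.069)]])*.875).round(0).tolist())
```

```text
19.1667 [ 0.49553755 -0.33537253  0.12494475] [-0.87684786  0.45339722 -0.53098978]
0 [[324.0, 71.0], [240.0, 71.0], [327.0, 226.0], [237.0, 225.0]]
0.004 [[324.0, 66.0], [240.0, 66.0], [328.0, 223.0], [236.0, 223.0]]
0.008 [[325.0, 62.0], [239.0, 61.0], [329.0, 221.0], [235.0, 221.0]]
0.012 [[326.0, 57.0], [238.0, 57.0], [330.0, 218.0], [234.0, 218.0]]
```

View pics/v7.png

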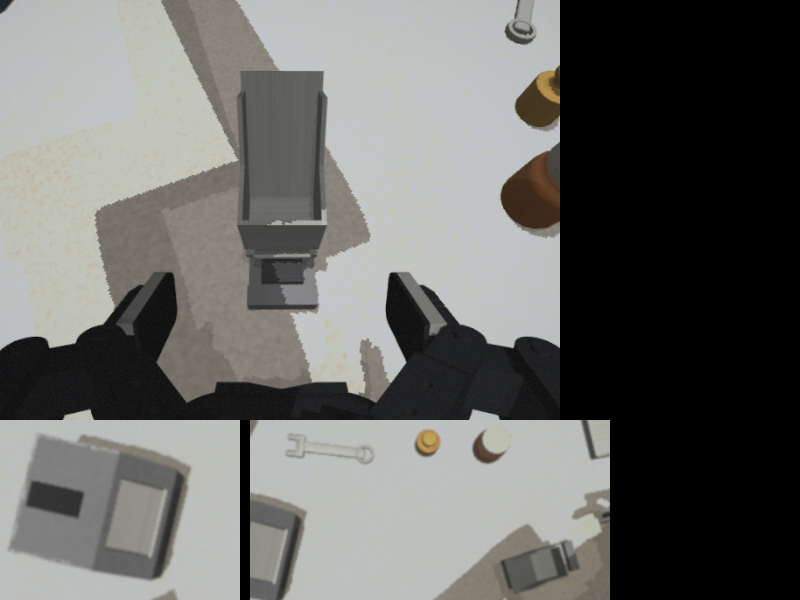

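The released cup's rim is at row 71, exactly as predicted for fully seated, and the cup (centre column 282) is centred on the dock block (283). The flap is shut, and the weight, jar and spanner are where they started. Handing in.

```bash
python3 -c "
from workcell import ticket; print(ticket.job_done())"
```

```text
the job is handed in; nothing more can be done
None
```

The job is done and handed in at about 19 s of the 51 s allowed. I pressed the flap open with the spout's rim and tipped the three balls into the bin. I then withdrew the cup, pushed it into the dock and let it go.

- **Pour:** after tipping, the cup's inside showed empty. The wrist force also dropped by about 1 N, the weight of the three balls. I couldn't see the balls inside the closed bin, so that part is inferred.
- **Flap:** it showed shut in the top view after I withdrew the cup, and again at the end.
- **Dock:** the foot stopped hard at 10.0 mm, the seat height, and did not move further under 17–23 N. After release, the rim was on the pixel row predicted for fully home, with the cup within about 1 px of the dock's centre line. The jaw joints themselves can't be read, so the snap is inferred from this.
- **Bystanders:** the spanner, weight and jar appeared undisturbed in the last top view, judged by eye.
- **Disagreements:** the top and wrist cameras placed the dock about 3 mm and 1 degree apart. I used a value between them, nearer the wrist camera's, and it went in without trouble.

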